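# Draw the controller drawer out of its demo case with the hook

## Task

Take the yellow hook tool from its blue cradle, put its pin down into the ring on the red-fronted drawer and draw the drawer gently out of the black case until you feel it come up against its hidden end stop; keep a firm but gentle pull (about 12 N, never 20 N) on it there for half a second, hook still in the ring. Then unhook, leaving the drawer out, and lay the hook back in its cradle. Move the drawer only with the hook, never load it roughly, and leave the other things on the table where they are.

Things in the scene. Friction and masses are not known exactly. Their poses are not given: they have to be found in the camera images.
- housing: Fixed black case. Origin on the table under the middle of the drawer front when shut; +x points into the case (the drawer comes out along -x). Base plate 170 wide, 8 thick, x = -135 to 200 mm, with side guides in front (inner faces y = +-64, tops z = 22); covered part x = 35 to 200, 70 high. A rigid stop hidden inside halts the drawer with the ring centre anywhere from x = -95 to -125: not measured, feel for it.
- eye (a point): Centre of the drawer's orange pull ring, 34 mm over the table. The ring lies flat (hole axis vertical): round wire 6 mm thick, hole about 12 mm, outside 24 mm. Axes as the drawer's: -x points out of the case, along the pull. At the start the ring is at about x = -30 to -18 mm in the case's frame.
- drawer: Loose drawer, about 0.35 kg, with a green circuit board and red front (120 wide, top 50 mm over the table). Origin under the middle of its front face, which is 30 mm behind the ring's centre. It slides on the base plate with about 0.5 to 4 N of friction and 2 mm of side play each way.
- hook_grip (a point): Centre of the hook tool's yellow handle, a bar 100 long (x) x 22 wide (y) x 28 high (z) mm; 0.12 kg. +x points along the handle to the hook end, z up. Grip it from above across its 22 mm width, in the middle. Lying in the cradle this point is 48 mm over the table.
- hook_tip (a point): Lower end of the hook's pin. A 6 mm steel shank leaves the handle's +x end at mid height and bends straight down 86 mm ahead of the handle's centre; the round-ended 6 mm pin ends 36 mm below the handle's centre height. Axes as the handle's.
- cradle: Fixed cradle of the hook. Origin on the table under its middle; base 115 x 60 x 6 mm. Two blue saddles at x = +-41 mm (10 thick) carry the handle's underside 34 mm over the table, between lips 28 mm apart with tops 44 over the table. The hook lies along x, hook end to +x. It may stand left or right on the table; the mug stands at the other place.
- mug: Mug, 82 across, 95 high, origin under its centre: leave alone.
- can: Drink can, 58 across, 150 high, origin under its centre: leave alone.
- remote: Black remote control, 170 x 45 x 18 mm, origin under its centre: leave alone.
There are look-alikes about, which are no part of the job. Leave any pink look-alike of the part that bears hook_grip alone. Leave any green look-alike of the cradle alone.

How it is judged:
By the outcome, as a careful person would: the job done as asked, in the order asked, and still so for the second after the job is handed in, with the robot touching nothing.
It also fails if it takes over 69 s, if anything falls off the work surface, if the arm or the gripper's body presses on something with over 40 N, if the wrist force passes 120 N, or if a joint passes its speed limit or range.

## Robot

A 6-joint arm with a two-finger parallel gripper is mounted at the origin on the work surface. World frame = base frame: x ahead of the robot, y to its left, z up, the work surface at z = 0. Lengths are in m, angles in rad, forces in N, time in s.
With the tool pointing down it reaches from about 0.25 to 0.725 m from the base axis. Payload 4 kg.
Tool frame: the origin (TCP) lies midway between the tips of the shut fingers; the grasp point (between the pads) lies 19 mm behind it (bot.grip_point_offset is the distance from the TCP to the grasp point, in m); z points along the fingers, y is the line along which they close (so a half turn about z gives the same grasp; the last joint's range is limited). The gripper opens to 85 mm and grips with 20 to 120 N. Pads are 22 mm wide; open, the fingers measure 114 mm over their backs; the gripper's body (76 mm by 85 mm) begins 54 mm behind the grasp point. The pads swing forward as they close: fully open they stand 13 mm farther back than shut.
Start: joints at [1.334, 0.241, 0.005, 1.335, 0, 1.571], TCP at [0.117, 0.486, 0.231] pointing down, gripper open.
Joint ranges: [-2.72, 2.72], [-1.05, 1.87], [-1.09, 1.28], [-1.99, 2.15], [-1.42, 1.44], [-3.14, 3.14]. Speed limits (rad/s): [2.79, 2.79, 3.14, 3.14, 3.14, 3.14].

## Interface

Orientations are given as a unit quaternion [x, y, z, w].
In Python, from workcell import bot gives the robot as it stands.
- The arm moves only by the tool step_arm, never from a script. Its argument "targets" is text: rows parted by semicolons, each of 7 numbers parted by spaces: the opening, from -1 (shut) to 1 (fully open), so that 0 is half open, then the shift along the world's x, y, z normalised to -1 to 1, where 1 is 0.5 m, then the turn, a rotation vector about the world's x, y, z normalised to -1 to 1, where 1 is pi/4 rad. In form: gripper x y z wx wy wz; .... A call has 1 to 10 rows; each row is the pose to reach, as a shift and turn from the pose commanded when the call began; what a row does not reach only later rows make up. A row lasts 1/12 s, in which the tool goes at most 41.7 mm and 7.16 degrees, less where a joint would pass 70% of its speed; a pose out of reach is approached as far as the arm can. A call with a number of a shift or a turn outside -1 to 1 is refused whole. A call with a gripper value outside its range is refused whole. The fingers move at their own pace and stop on an object; the grip force is fixed at half the most. Time passes only in rows, so rows that repeat a pose let the fingers close. It gives the time, the measured TCP pose, the force, the opening and the grip force at its end, in the units of the state.
- bot.get_obs(): the state, without advancing time (a new reading comes with each control period).
- bot.camera(name): name is "scene" or "top" or "wrist"; returns the picture (480x640x3 uint8, red, green, blue); there is no depth.
- bot.camera_info(name): a dict with "vertical_fov" (degrees; the focal length in pixels is half the picture's height over the tangent of half this angle, whatever the lens; pixels are square), "cx", "cy" (the principal point, pixels), "pose" (4x4, takes a point from camera to world coordinates). Camera axes: x right, y up, looking along -z (the intrinsics and any distortion apply to the point x, -y, -z); pixel columns grow to the right and rows downward; lengths in m; the calibration is good to about 2 mm. A picture is of the moment at which its call begins: read the wrist's pose just before it. camera_info takes no time and is no camera call; for the wrist camera it gives the pose at the moment of the call.
- bot.job_done(): hands the job in; it is judged then, once.
The state is a dict: "clock": time; "joint_pos": joint angles; "joint_vel": joint speeds; "tau": joint torques, N m; "eef_pos": TCP position; "tool_rot": TCP orientation; "ft_force": force on the tool from outside, world axes, zero at the start; "ft_torque": the same for the moment, N m; "grip_width": finger opening in m; "grasp_force": force on a finger pad.
Only numpy, scipy, OpenCV 4.12 (cv2) and the standard library are available. Lean on these libraries where they do the work, as an engineer would, in place of code of your own. Each camera call takes 0.05 s, during which the arm holds its last target. There are 200 camera calls.

## Working session

There is one attempt and no reset: what is moved stays moved. The work goes in short steps, Python scripts to look and compute and a tool call to move; the robot and the scene stay as the last step left them, time stands still between calls to the robot, and variables do not carry over. Pictures are saved under pics/ and viewed, at most 10 in all, crops included, and the job is handed in when it is done.

Besides the shell and the picture viewer there is one more tool, called after "Emit:" by a JSON object that holds its "method" and its "body". step_arm: Moves the arm, as the interface text tells. Scaled input: -1 to 1 covers 0.5 m each way for a shift and pi/4 rad each way for a turn. Its arguments: {"type":"object","properties":{"targets":{"type":"string"}},"required":["targets"]}

```bash
mkdir -p pics; python3 - <<'E'
from workcell import bot
import cv2,numpy as np
np.set_printoptions(precision=4,suppress=True)
for n in("top","scene"):
    i=bot.camera_info(n);print(n,i)
    cv2.imwrite(f"pics/{n}0.png",bot.camera(n)[:,:,::-1])
print(bot.get_obs())
E
```

```text
top {'vertical_fov': 45.16666300077885, 'cx': 322.41711727467174, 'cy': 247.69204527227987, 'pose': array([[-0.0121,  0.9962, -0.0862,  0.3847],
       [-0.9995, -0.0145, -0.0268,  0.013 ],
       [-0.0279,  0.0858,  0.9959,  1.2929],
       [ 0.    ,  0.    ,  0.    ,  1.    ]])}
scene {'vertical_fov': 47.75118062885927, 'cx': 312.9787839534821, 'cy': 240.01112153559177, 'pose': array([[ 0.261 , -0.5284,  0.8079,  1.5969],
       [ 0.9653,  0.1525, -0.2121, -0.271 ],
       [-0.0111,  0.8352,  0.5499,  0.8013],
       [ 0.    ,  0.    ,  0.    ,  1.    ]])}
{'clock': 0.1, 'joint_pos': array([ 1.334 ,  0.2413,  0.0039,  1.3352, -0.    ,  1.5708]), 'joint_vel': array([ 0.0009, -0.0021,  0.0025,  0.0001, -0.0018,  0.001 ]), 'tau': array([  0.    , -37.3138,  25.301 ,   0.0109,   0.    ,  -0.    ]), 'eef_pos': array([0.1172, 0.4855, 0.2305]), 'tool_rot': array([ 0.1181,  0.993 , -0.0009, -0.0001]), 'ft_force': array([ 0.4257, -0.6287, -0.6844]), 'ft_torque': array([-0.0043, -0.0019, -0.0289]), 'grasp_force': 0.0, 'grip_width': 0.08545025988957573}
```

View pics/top0.png

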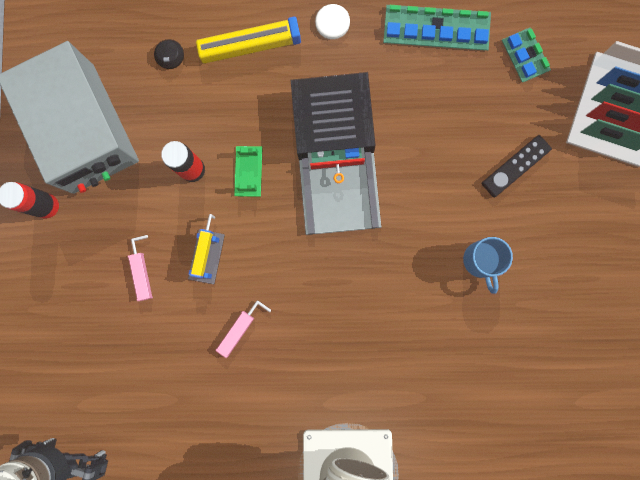

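View pics/scene0.png

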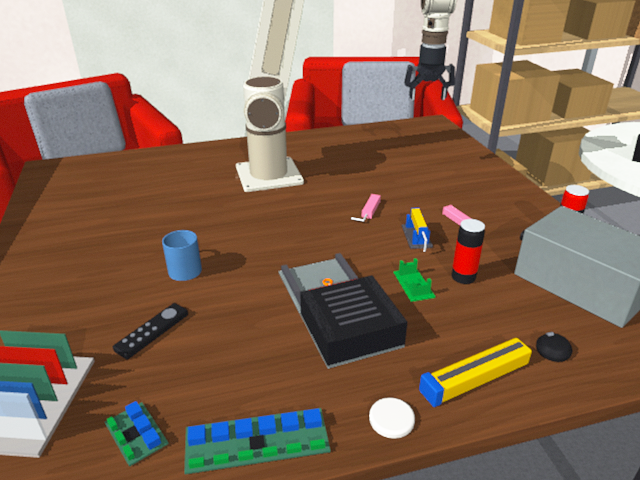

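The top view shows these candidates:
- **Hook:** yellow handle in the blue cradle at (202,254), pin end at (211,216). This one fits the description.
- **Look-alikes:** pink hooks at (140,275) and (235,335), and a green cradle at (248,171). The large yellow and blue bar at (248,40) is no hook.
- **Drawer:** ring at (339,178).

I'll confirm in an enlarged crop.

```bash
cat > h.py <<'E'
from workcell import bot
import cv2,numpy as np
np.set_printoptions(precision=4,suppress=True)
def ray(info,u,v):
    f=240/np.tan(np.radians(info["vertical_fov"])/2);P=info["pose"]
    return P[:3,3],P[:3,:3]@np.array([(u-info["cx"])/f,-(v-info["cy"])/f,-1])
def at(info,u,v,z):
    o,d=ray(info,u,v);return o+d*(z-o[2])/d[2]
def proj(info,p):
    f=240/np.tan(np.radians(info["vertical_fov"])/2);P=info["pose"]
    q=P[:3,:3].T@(np.array(p)-P[:3,3]);return np.array([info["cx"]-f*q[0]/q[2],info["cy"]+f*q[1]/q[2]])
E
python3 - <<'E'
import cv2
a=cv2.imread("pics/top0.png")
l=cv2.resize(a[200:300,170:240],None,fx=5.5,fy=5.5,interpolation=cv2.INTER_CUBIC)
r=cv2.resize(a[140:240,295:385],None,fx=4.5,fy=4.5,interpolation=cv2.INTER_CUBIC)
r=cv2.copyMakeBorder(r,0,550-r.shape[0],0,0,0)
cv2.imwrite("pics/crop.png",cv2.hconcat([l,r]))
E
```

```text
(no output)
```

View pics/crop.png

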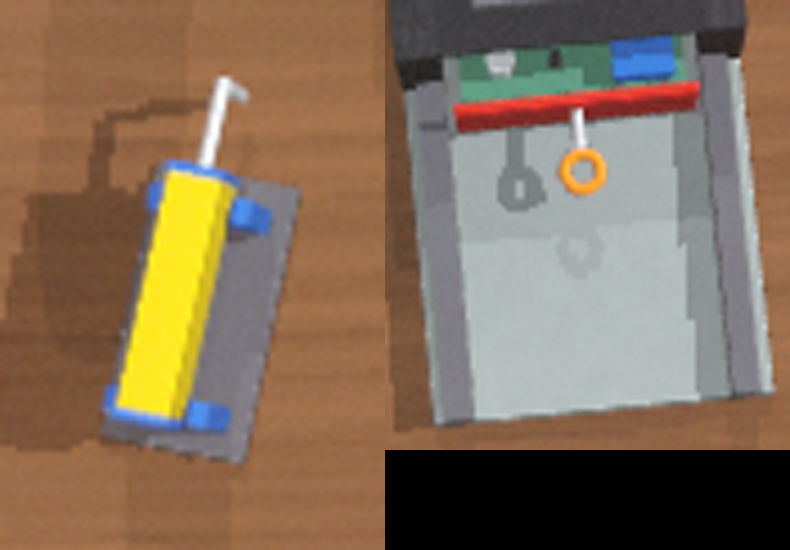

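```bash
python3 - <<'E'
from h import *
i=bot.camera_info("top")
L=lambda x,y,z:at(i,170+x/5.5-.5*0,200+y/5.5,z)
R=lambda x,y,z:at(i,295+(x-385)/4.5,140+y/4.5,z)
a,b=L(194,172,.062),L(150,415,.062)
print("handle",a,b,(a+b)/2,np.linalg.norm(a-b),np.degrees(np.arctan2(*(a-b)[1::-1])))
print("pin bend",L(225,82,.051))
print("ring",R(583,171,.034))
c=[R(437,425,.015),R(772,392,.015)];print("front edge",c,np.linalg.norm(c[0]-c[1]))
d=c[0]-c[1];print("housing +x yaw",np.degrees(np.arctan2(-d[0],d[1])), "front mid",(c[0]+c[1])/2)
e=[R(456,118,.05),R(698,86,.05)];d=e[0]-e[1];print("red",e,np.linalg.norm(d),np.degrees(np.arctan2(-d[0],d[1])))
o=bot.get_obs();from scipy.spatial.transform import Rotation as Ro
print(Ro.from_quat(o["tool_rot"]).as_matrix())
w=bot.camera_info("wrist");print(w)
E
```

```text
handle [0.5306 0.2987 0.062 ] [0.4354 0.3155 0.062 ] [0.483  0.3071 0.062 ] 0.09662149637691289 -9.985717740348662
pin bend [0.5676 0.2891 0.051 ]
ring [0.6479 0.0083 0.034 ]
front edge [array([0.5255, 0.0824, 0.015 ]), array([ 0.5394, -0.0835,  0.015 ])] 0.16649653414410942
housing +x yaw 4.785194616257761 front mid [ 0.5325 -0.0005  0.015 ]
red [array([0.6718, 0.0698, 0.05  ]), array([ 0.6855, -0.0481,  0.05  ])] 0.11867126056833775 6.590690338780166
[[-0.9721  0.2346 -0.0004]
 [ 0.2346  0.9721 -0.0018]
 [-0.     -0.0018 -1.    ]]
{'vertical_fov': 70.6718194953885, 'cx': 318.91974822006136, 'cy': 242.4075295212254, 'pose': array([[ 0.2354, -0.9186, -0.3174,  0.036 ],
       [ 0.9719,  0.222 ,  0.0784,  0.5062],
       [-0.0016, -0.327 ,  0.945 ,  0.3726],
       [ 0.    ,  0.    ,  0.    ,  1.    ]])}
```

Emit:
{"method": "step_arm", "body": {"targets": "1 0.732 -0.357 -0.16 0 0 0.08;1 0.732 -0.357 -0.16 0 0 0.08;1 0.732 -0.357 -0.16 0 0 0.08;1 0.732 -0.357 -0.16 0 0 0.08;1 0.732 -0.357 -0.16 0 0 0.08;1 0.732 -0.357 -0.16 0 0 0.08;1 0.732 -0.357 -0.16 0 0 0.08;1 0.732 -0.357 -0.16 0 0 0.08;1 0.732 -0.357 -0.16 0 0 0.08;1 0.732 -0.357 -0.16 0 0 0.08"}}

```text
clock: 0.93
eef_pos: [0.4848, 0.3059, 0.1504]
tool_rot: [0.087, 0.996, -0.0, -0.0]
ft_force: [0.6, 1.2, 0.5]
grip_width: 0.0854
grasp_force: 0.0
```

Emit:
{"method": "step_arm", "body": {"targets": "1 0 0 0 0 0 0;1 0 0 0 0 0 0;1 0 0 0 0 0 0;1 0 0 0 0 0 0"}}

```text
clock: 1.27
eef_pos: [0.4821, 0.3081, 0.1514]
tool_rot: [0.086, 0.996, -0.0, -0.0]
ft_force: [-0.2, -0.1, 0.3]
grip_width: 0.0856
grasp_force: 0.0
```

```bash
python3 - <<'E'
from h import *
o=bot.get_obs();print(o["clock"],o["eef_pos"],o["tool_rot"],o["ft_force"])
i=bot.camera_info("wrist");im=bot.camera("wrist");np.save("w1.npy",i["pose"])
cv2.imwrite("pics/w1.png",im[:,:,::-1])
# expected handle
c=np.array([.483,.307,.062]);u=np.array([np.cos(np.radians(-10)),np.sin(np.radians(-10)),0]);v=np.array([-u[1],u[0],0])
for s in(1,-1):
  for t in(1,-1): print(s,t,proj(i,c+u*.05*s+v*.011*t))
E
```

```text
1.2667 [0.4821 0.3081 0.1514] [ 0.0862  0.9963 -0.0001 -0.0004] [-0.1751 -0.0786  0.299 ]
1 1 [330.8719 309.0574]
1 -1 [302.5336 309.0316]
-1 1 [332.7295 179.4878]
-1 -1 [300.3737 179.4523]
```

View pics/w1.png

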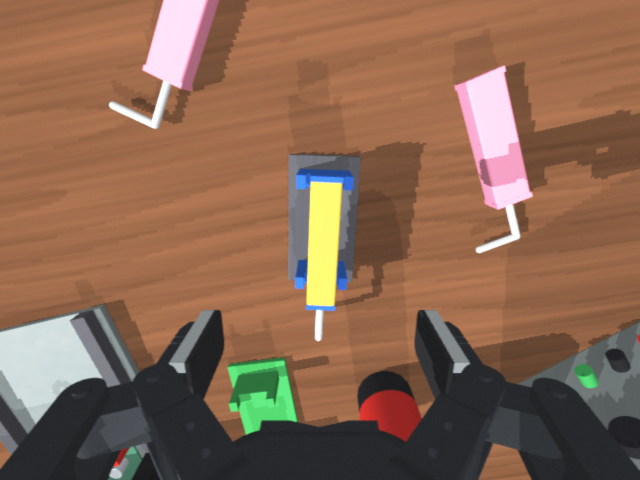

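```bash
python3 - <<'E'
from h import *
i=bot.camera_info("wrist")
a,b=at(i,321.3,309,.062),at(i,326.5,181,.062)
print((a+b)/2,np.linalg.norm(a-b),np.degrees(np.arctan2(*(a-b)[1::-1])), "bend",at(i,319,338,.048))
E
```

```text
[0.4845 0.3123 0.062 ] 0.09911807859515329 -11.819789983002856 bend [0.5683 0.2942 0.048 ]
```

Emit:
{"method": "step_arm", "body": {"targets": "1 0.005 0.006 -0.07 0 0 -0.044;1 0.005 0.006 -0.13 0 0 -0.044;1 0.005 0.006 -0.18 0 0 -0.044;1 0.005 0.006 -0.22 0 0 -0.044;1 0.005 0.006 -0.247 0 0 -0.044;1 0.005 0.006 -0.247 0 0 -0.044;1 0.005 0.006 -0.247 0 0 -0.044;1 0.005 0.006 -0.247 0 0 -0.044"}}

```text
clock: 1.98
eef_pos: [0.486, 0.3118, 0.0293]
tool_rot: [0.103, 0.995, 0.001, 0.001]
ft_force: [0.3, -0.3, -0.4]
grip_width: 0.0851
grasp_force: 0.0
```

Emit:
{"method": "step_arm", "body": {"targets": "-1 0 0 0 0 0 0;-1 0 0 0 0 0 0;-1 0 0 0 0 0 0;-1 0 0 0 0 0 0;-1 0 0 0 0 0 0;-1 0 0 0 0 0 0;-1 0 0 0 0 0 0;-1 0 0 0 0 0 0"}}

```text
clock: 2.65
eef_pos: [0.4862, 0.3107, 0.0283]
tool_rot: [0.104, 0.995, 0.0, 0.0]
ft_force: [-0.0, -0.9, 3.5]
grip_width: 0.0213
grasp_force: 59.5
```

Emit:
{"method": "step_arm", "body": {"targets": "-1 0 0 0.02 0 0 0;-1 0 0 0.05 0 0 0;-1 0 0 0.09 0 0 0;-1 0 0 0.13 0 0 0;-1 0 0 0.16 0 0 0;-1 0 0 0.16 0 0 0;-1 0 0 0.16 0 0 0"}}

```text
clock: 3.23
eef_pos: [0.4862, 0.3108, 0.1085]
tool_rot: [0.104, 0.995, 0.001, 0.001]
ft_force: [-0.0, -1.0, -1.5]
grip_width: 0.0209
grasp_force: 58.8
```

Emit:
{"method": "step_arm", "body": {"targets": "-1 0.01 -0.06 0 0 0 0.05;-1 0.03 -0.13 0 0 0 0.1;-1 0.05 -0.2 0 0 0 0.15;-1 0.07 -0.27 0 0 0 0.2;-1 0.09 -0.34 0 0 0 0.25;-1 0.11 -0.41 0 0 0 0.3;-1 0.13 -0.48 0 0 0 0.34;-1 0.14 -0.55 0 0 0 0.37;-1 0.15 -0.6 0 0 0 0.39;-1 0.152 -0.622 0 0 0 0.39"}}

```text
clock: 4.07
eef_pos: [0.561, -0.0041, 0.1059]
tool_rot: [-0.047, 0.999, -0.0, -0.002]
ft_force: [-0.2, 0.6, -1.7]
grip_width: 0.021
grasp_force: 59.0
```

Emit:
{"method": "step_arm", "body": {"targets": "-1 0 0 0 0 0 0;-1 0 0 0 0 0 0;-1 0 0 0 0 0 0;-1 0 0 0 0 0 0"}}

```text
clock: 4.4
eef_pos: [0.5613, 0.0011, 0.1074]
tool_rot: [-0.05, 0.999, 0.0, -0.0]
ft_force: [-0.4, 0.1, -1.4]
grip_width: 0.0212
grasp_force: 59.0
```

```bash
python3 - <<'E'
from h import *
o=bot.get_obs();print(o["clock"],o["eef_pos"],o["tool_rot"],o["ft_force"],o["grip_width"],2*np.degrees(np.arctan2(o["tool_rot"][0],o["tool_rot"][1])))
w=bot.camera("wrist");t=bot.camera("top");s=bot.camera("scene")
for n,x in zip("wts",(w,t,s)): cv2.imwrite(f"pics/{n}2.png",x[:,:,::-1])
i=bot.camera_info("top");j=bot.camera_info("scene");k=bot.camera_info("wrist")
for q in(i,j,k): print(proj(q,[.648,.008,.034]),proj(q,[.648,.008,.092]))
c=lambda a,u,v,r,f:cv2.resize(a[int(v)-r:int(v)+r,int(u)-r:int(u)+r,::-1],(f,f),interpolation=cv2.INTER_CUBIC)
u,v=proj(i,[.62,.008,.06]);u2,v2=proj(j,[.62,.008,.06]);print(u,v,u2,v2)
b=cv2.hconcat([c(t,u,v,40,400),c(s,u2,v2,40,400)])
cv2.imwrite("pics/c2.png",b)
E
```

```text
4.4 [0.5613 0.0011 0.1074] [-0.0499  0.9988  0.0002 -0.0005] [-0.3735  0.1207 -1.4404] 0.02122602253310356 -5.720014057496173
[339.1423 177.9536] [339.1683 172.2903]
[326.1096 282.1129] [326.1663 261.6132]
[316.4116 360.0061] [315.7876 422.8003]
339.3428163823532 188.2366175869495 322.7432274036688 266.07171172019736
```

View pics/w2.png

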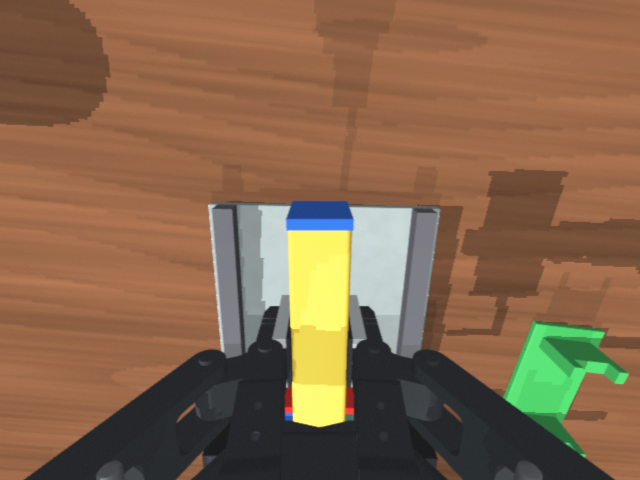

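View pics/c2.png

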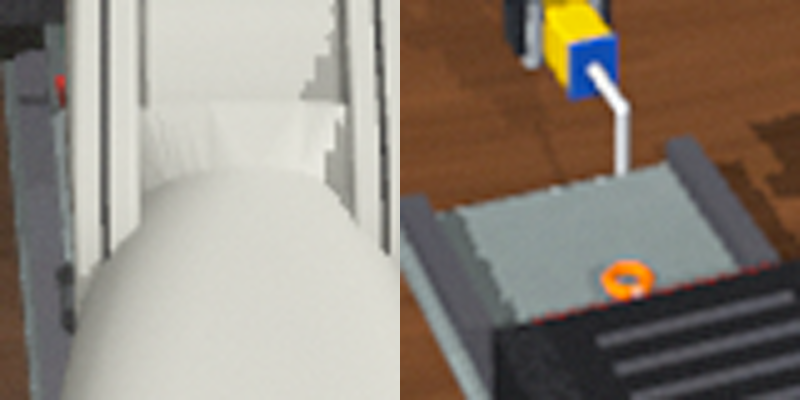

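```bash
python3 - <<'E'
from h import *
i=bot.camera_info("wrist");s=bot.camera_info("scene")
a,b=at(i,319.5,230,.1411),at(i,318.7,424,.1411)
yaw=lambda d:np.degrees(np.arctan2(d[1],d[0]))
print("rear",a,"front",b,yaw(b-a),np.linalg.norm(b-a))
A,B=at(i,236,206,.022),at(i,243,350,.022);C,D=at(i,413,209,.022),at(i,400,350,.022)
print("guides",A,B,yaw(B-A),C,D,yaw(D-C),"w",np.linalg.norm(A-C))
E,F=at(i,210,205,.022),at(i,440,208,.022);print("front",E,F,np.linalg.norm(E-F),yaw(E-F)-90,yaw(F-E)-90,(E+F)/2)
for p in([.6448,.0097,.0911],[.6448,.0097,.127],[.6469,.0097,.0911],[.648,.0113,.034],[.648,.0095,.034]):print(p,proj(s,p))
o=at(s,326.4,260.8,.0911);print("tip from scene",o,"ring from scene",at(s,327.6,282.2,.034))
E
```

```text
rear [ 0.5115 -0.0035  0.1411] front [0.5958 0.0046 0.1411] 5.4746377453045545 0.08467804941048178
guides [ 0.5362 -0.0584  0.022 ] [ 0.6536 -0.0506  0.022 ] 3.810149378773897 [0.5263 0.063  0.022 ] [0.6412 0.0745 0.022 ] 5.713103713293131 w 0.1217962657443181
front [ 0.5373 -0.0762  0.022 ] [0.5238 0.0814 0.022 ] 0.15809837228453114 -175.10056171462722 4.899438285372781 [0.5305 0.0026 0.022 ]
[0.6448, 0.0097, 0.0911] [326.492  261.0192]
[0.6448, 0.0097, 0.127] [326.5338 247.811 ]
[0.6469, 0.0097, 0.0911] [326.7548 261.5427]
[0.648, 0.0113, 0.034] [327.4858 281.8707]
[0.648, 0.0095, 0.034] [326.7353 282.0028]
tip from scene [0.6439 0.0097 0.0911] ring from scene [0.6493 0.0112 0.034 ]
```

Emit:
{"method": "step_arm", "body": {"targets": "-1 0.009 0.0026 -0.03 0 0 0;-1 0.009 0.0026 -0.06 0 0 0;-1 0.009 0.0026 -0.085 0 0 0;-1 0.009 0.0026 -0.092 0 0 0;-1 0.009 0.0026 -0.092 0 0 0;-1 0.009 0.0026 -0.092 0 0 0;-1 0.009 0.0026 -0.092 0 0 0"}}

```text
clock: 5.13
eef_pos: [0.5671, 0.0011, 0.0628]
tool_rot: [-0.049, 0.999, -0.0, 0.001]
ft_force: [-0.5, 0.8, -0.1]
grip_width: 0.0208
grasp_force: 59.0
```

```bash
python3 - <<'E'
from h import *
o=bot.get_obs();print(o["clock"],o["eef_pos"],o["ft_force"],o["grip_width"])
s=bot.camera("scene")
c=lambda a,u,v,r,f:cv2.resize(a[v-r:v+r,u-r:u+r,::-1],(f,f),interpolation=cv2.INTER_CUBIC)
cv2.imwrite("pics/c3.png",c(s,327,275,24,576))
E
```

```text
5.1333 [0.5671 0.0011 0.0628] [-0.4794  0.8279 -0.1124] 0.020846532204184216
```

View pics/c3.png

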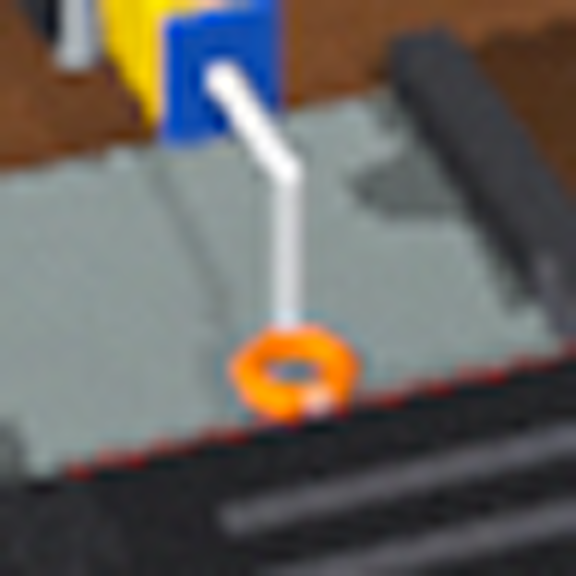

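The pin ends at (286,326) in the crop and the ring's hole centre is at (294,371). The pin's end meets the ring's far rim, so I'll work out how the two lie.

```bash
python3 - <<'E'
from h import *
s=bot.camera_info("scene")
g=lambda p:(proj(s,p)-[303,251])*12
for x in(.645,.648,.651):
  t=np.array([x,.0097,.0465]);print(x,"tip",g(t),"bend",g(t+[0,0,.036]),"bend top",g(t+[0,0,.039]))
print("ring",[g([x,.0108,.034]) for x in(.6465,.648,.6495)])
print("ringrim near/far z.037",g([.648-.009,.0108,.037]),g([.648+.009,.0108,.037]))
for r in(326,333):print(at(s,303+286/12,251+r/12,.0465))
print(at(s,303+287/12,251+178/12,.0825),at(s,303+294/12,251+371/12,.034))
E
```

```text
0.645 tip [281.5956 310.7414] bend [282.0844 158.0401] bend top [282.1259 145.0917]
0.648 tip [286.0159 319.9166] bend [286.5773 167.061 ] bend top [286.6249 154.099 ]
0.651 tip [290.4535 329.1276] bend [291.0881 176.1177] bend top [291.1419 163.1422]
ring [array([289.1241, 366.2734]), array([291.3289, 370.8888]), array([293.5381, 375.5131])]
ringrim near/far z.037 [278.1988 330.9535] [304.7195 386.3221]
[0.6498 0.0092 0.0465]
[0.6519 0.0085 0.0465]
[0.6514 0.0088 0.0825] [0.6482 0.0113 0.034 ]
```

Emit:
{"method": "step_arm", "body": {"targets": "-1 -0.004 0.0044 0 0 0 0;-1 -0.004 0.0044 0 0 0 0;-1 -0.004 0.0044 -0.008 0 0 0;-1 -0.004 0.0044 -0.016 0 0 0;-1 -0.004 0.0044 -0.024 0 0 0;-1 -0.004 0.0044 -0.024 0 0 0;-1 -0.004 0.0044 -0.024 0 0 0"}}

```text
clock: 5.77
eef_pos: [0.5638, 0.003, 0.0491]
tool_rot: [-0.049, 0.999, 0.0, -0.001]
ft_force: [-1.4, -0.8, -0.1]
grip_width: 0.0213
grasp_force: 59.0
```

Emit:
{"method": "step_arm", "body": {"targets": "-1 0 0 -0.008 0 0 0;-1 0 0 -0.016 0 0 0;-1 0 0 -0.024 0 0 0;-1 0 0 -0.026 0 0 0;-1 0 0 -0.026 0 0 0;-1 0 0 -0.026 0 0 0"}}

```text
clock: 6.27
eef_pos: [0.5642, 0.003, 0.0366]
tool_rot: [-0.049, 0.999, 0.0, -0.0]
ft_force: [-0.2, 0.2, -1.4]
grip_width: 0.0212
grasp_force: 59.0
```

```bash
python3 - <<'E'
from h import *
o=bot.get_obs();print(o["clock"],o["eef_pos"],o["ft_force"],o["grip_width"])
s=bot.camera("scene")
c=lambda a,u,v,r,f:cv2.resize(a[v-r:v+r,u-r:u+r,::-1],(f,f),interpolation=cv2.INTER_CUBIC)
cv2.imwrite("pics/c4.png",c(s,327,275,24,576))
E
```

```text
6.2667 [0.5642 0.003  0.0366] [-0.1799  0.2365 -1.4413] 0.021201035764392178
```

View pics/c4.png

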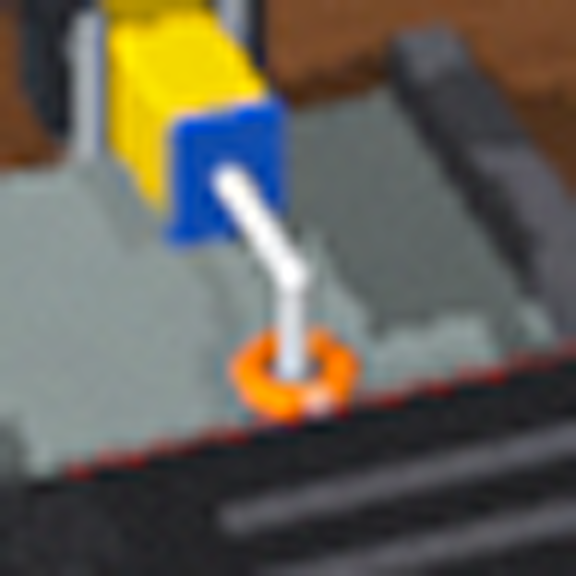

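The pin is in the ring, at (290,365) in the crop. Next comes the gentle pull.

Emit:
{"method": "step_arm", "body": {"targets": "-1 -0.004 -0.0003 0 0 0 0;-1 -0.008 -0.0007 0 0 0 0;-1 -0.014 -0.0012 0 0 0 0;-1 -0.022 -0.0019 0 0 0 0;-1 -0.03 -0.0026 0 0 0 0;-1 -0.038 -0.0033 0 0 0 0;-1 -0.046 -0.004 0 0 0 0;-1 -0.052 -0.0045 0 0 0 0;-1 -0.056 -0.0049 0 0 0 0;-1 -0.058 -0.005 0 0 0 0"}}

```text
clock: 7.15
eef_pos: [0.5353, 0.0005, 0.0371]
tool_rot: [-0.049, 0.999, 0.0, 0.0]
ft_force: [1.3, 0.5, -0.9]
grip_width: 0.0213
grasp_force: 59.0
```

Emit:
{"method": "step_arm", "body": {"targets": "-1 -0.004 -0.0003 0 0 0 0;-1 -0.01 -0.0009 0 0 0 0;-1 -0.016 -0.0014 0 0 0 0;-1 -0.022 -0.0019 0 0 0 0;-1 -0.028 -0.0024 0 0 0 0;-1 -0.034 -0.003 0 0 0 0;-1 -0.04 -0.0035 0 0 0 0;-1 -0.044 -0.0038 0 0 0 0;-1 -0.048 -0.0042 0 0 0 0;-1 -0.05 -0.0044 0 0 0 0"}}

```text
clock: 7.98
eef_pos: [0.5099, -0.0017, 0.0368]
tool_rot: [-0.049, 0.999, 0.0, -0.0]
ft_force: [2.9, 0.1, -0.9]
grip_width: 0.022
grasp_force: 59.0
```

Emit:
{"method": "step_arm", "body": {"targets": "-1 -0.004 -0.0003 0 0 0 0;-1 -0.008 -0.0007 0 0 0 0;-1 -0.012 -0.001 0 0 0 0;-1 -0.016 -0.0014 0 0 0 0;-1 -0.02 -0.0017 0 0 0 0;-1 -0.024 -0.0021 0 0 0 0;-1 -0.027 -0.0024 0 0 0 0;-1 -0.029 -0.0025 0 0 0 0;-1 -0.03 -0.0026 0 0 0 0;-1 -0.03 -0.0026 0 0 0 0"}}

```text
clock: 8.82
eef_pos: [0.495, -0.003, 0.0368]
tool_rot: [-0.049, 0.999, -0.0, -0.0]
ft_force: [2.0, 0.7, -0.1]
grip_width: 0.0212
grasp_force: 59.0
```

Emit:
{"method": "step_arm", "body": {"targets": "-1 -0.001 -0.0001 0 0 0 0;-1 -0.002 -0.0002 0 0 0 0;-1 -0.003 -0.0003 0 0 0 0;-1 -0.004 -0.0003 0 0 0 0"}}

```text
clock: 9.15
eef_pos: [0.4932, -0.0031, 0.0367]
tool_rot: [-0.049, 0.999, -0.0, -0.0]
ft_force: [2.4, -0.4, -0.9]
grip_width: 0.0218
grasp_force: 59.0
```

Emit:
{"method": "step_arm", "body": {"targets": "-1 -0.001 -0.0001 0 0 0 0;-1 -0.002 -0.0002 0 0 0 0;-1 -0.003 -0.0003 0 0 0 0;-1 -0.004 -0.0003 0 0 0 0;-1 -0.005 -0.0004 0 0 0 0"}}

```text
clock: 9.57
eef_pos: [0.4907, -0.0033, 0.0368]
tool_rot: [-0.049, 0.999, -0.0, -0.0]
ft_force: [2.6, 0.0, -0.6]
grip_width: 0.0209
grasp_force: 59.0
```

Emit:
{"method": "step_arm", "body": {"targets": "-1 -0.001 -0.0001 0 0 0 0;-1 -0.002 -0.0002 0 0 0 0;-1 -0.003 -0.0003 0 0 0 0;-1 -0.004 -0.0003 0 0 0 0;-1 -0.005 -0.0004 0 0 0 0"}}

```text
clock: 9.98
eef_pos: [0.4882, -0.0035, 0.0368]
tool_rot: [-0.049, 0.999, -0.0, -0.0]
ft_force: [2.3, 0.6, -1.4]
grip_width: 0.0212
grasp_force: 59.0
```

Emit:
{"method": "step_arm", "body": {"targets": "-1 -0.001 -0.0001 0 0 0 0;-1 -0.002 -0.0002 0 0 0 0;-1 -0.003 -0.0003 0 0 0 0;-1 -0.004 -0.0003 0 0 0 0;-1 -0.005 -0.0004 0 0 0 0"}}

```text
clock: 10.4
eef_pos: [0.4857, -0.0037, 0.0368]
tool_rot: [-0.049, 0.999, 0.0, -0.0]
ft_force: [2.6, 0.3, -1.2]
grip_width: 0.0212
grasp_force: 59.0
```

Emit:
{"method": "step_arm", "body": {"targets": "-1 -0.001 -0.0001 0 0 0 0;-1 -0.002 -0.0002 0 0 0 0;-1 -0.003 -0.0003 0 0 0 0;-1 -0.004 -0.0003 0 0 0 0;-1 -0.005 -0.0004 0 0 0 0"}}

```text
clock: 10.82
eef_pos: [0.4832, -0.0039, 0.0368]
tool_rot: [-0.049, 0.999, -0.0, -0.0]
ft_force: [2.6, 0.3, -1.3]
grip_width: 0.0214
grasp_force: 59.0
```

Emit:
{"method": "step_arm", "body": {"targets": "-1 -0.001 -0.0001 0 0 0 0;-1 -0.002 -0.0002 0 0 0 0;-1 -0.003 -0.0003 0 0 0 0;-1 -0.004 -0.0003 0 0 0 0;-1 -0.005 -0.0004 0 0 0 0"}}

```text
clock: 11.23
eef_pos: [0.4807, -0.0041, 0.0368]
tool_rot: [-0.049, 0.999, -0.0, -0.0]
ft_force: [2.3, 0.1, -1.3]
grip_width: 0.0213
grasp_force: 59.0
```

Emit:
{"method": "step_arm", "body": {"targets": "-1 -0.001 -0.0001 0 0 0 0;-1 -0.002 -0.0002 0 0 0 0;-1 -0.003 -0.0003 0 0 0 0;-1 -0.004 -0.0003 0 0 0 0;-1 -0.005 -0.0004 0 0 0 0"}}

```text
clock: 11.65
eef_pos: [0.4782, -0.0043, 0.0368]
tool_rot: [-0.049, 0.999, -0.0, -0.0]
ft_force: [1.7, 0.1, -1.5]
grip_width: 0.0213
grasp_force: 59.0
```

Emit:
{"method": "step_arm", "body": {"targets": "-1 -0.001 -0.0001 0 0 0 0;-1 -0.002 -0.0002 0 0 0 0;-1 -0.003 -0.0003 0 0 0 0;-1 -0.004 -0.0003 0 0 0 0;-1 -0.005 -0.0004 0 0 0 0"}}

```text
clock: 12.07
eef_pos: [0.4765, -0.0044, 0.0369]
tool_rot: [-0.049, 0.999, 0.0, 0.001]
ft_force: [5.4, 0.3, -4.0]
grip_width: 0.0212
grasp_force: 58.8
```

Emit:
{"method": "step_arm", "body": {"targets": "-1 -0.0005 0 0 0 0 0;-1 -0.001 -0.0001 0 0 0 0;-1 -0.001 -0.0001 0 0 0 0"}}

```text
clock: 12.32
eef_pos: [0.4765, -0.0044, 0.0371]
tool_rot: [-0.049, 0.999, 0.0, 0.001]
ft_force: [4.8, 0.4, -2.8]
grip_width: 0.0214
grasp_force: 58.8
```

Emit:
{"method": "step_arm", "body": {"targets": "-1 -0.001 -0.0001 0 0 0 0;-1 -0.002 -0.0002 0 0 0 0;-1 -0.002 -0.0002 0 0 0 0"}}

```text
clock: 12.57
eef_pos: [0.4763, -0.0044, 0.0374]
tool_rot: [-0.049, 0.999, 0.0, 0.002]
ft_force: [6.3, 0.4, -3.4]
grip_width: 0.0212
grasp_force: 58.8
```

Emit:
{"method": "step_arm", "body": {"targets": "-1 -0.001 -0.0001 0 0 0 0;-1 -0.002 -0.0002 0 0 0 0;-1 -0.003 -0.0003 0 0 0 0;-1 -0.003 -0.0003 0 0 0 0"}}

```text
clock: 12.9
eef_pos: [0.4762, -0.0046, 0.0379]
tool_rot: [-0.049, 0.999, 0.0, 0.003]
ft_force: [9.1, 2.0, -2.6]
grip_width: 0.021
grasp_force: 58.7
```

Emit:
{"method": "step_arm", "body": {"targets": "-1 -0.001 -0.0001 0 0 0 0;-1 -0.002 -0.0002 0 0 0 0;-1 -0.003 -0.0003 0 0 0 0;-1 -0.003 -0.0003 0 0 0 0"}}

```text
clock: 13.23
eef_pos: [0.4761, -0.0046, 0.0383]
tool_rot: [-0.049, 0.999, 0.0, 0.005]
ft_force: [10.8, 0.9, -3.3]
grip_width: 0.0213
grasp_force: 58.7
```

Emit:
{"method": "step_arm", "body": {"targets": "-1 -0.001 -0.0001 0 0 0 0;-1 -0.0014 -0.0001 0 0 0 0;-1 -0.0014 -0.0001 0 0 0 0;-1 -0.0014 -0.0001 0 0 0 0"}}

```text
clock: 13.57
eef_pos: [0.476, -0.0046, 0.0385]
tool_rot: [-0.049, 0.999, 0.0, 0.005]
ft_force: [10.3, 1.9, -3.1]
grip_width: 0.0214
grasp_force: 58.7
```

Emit:
{"method": "step_arm", "body": {"targets": "-1 0 0 0 0 0 0;-1 0 0 0 0 0 0;-1 0 0 0 0 0 0;-1 0 0 0 0 0 0;-1 0 0 0 0 0 0;-1 0 0 0 0 0 0"}}

```text
clock: 14.07
eef_pos: [0.476, -0.0046, 0.0385]
tool_rot: [-0.049, 0.999, 0.0, 0.005]
ft_force: [11.2, 1.0, -2.8]
grip_width: 0.0213
grasp_force: 58.7
```

Emit:
{"method": "step_arm", "body": {"targets": "-1 -0.001 -0.0001 0 0 0 0;-1 -0.0018 -0.0002 0 0 0 0;-1 -0.0018 -0.0002 0 0 0 0;-1 -0.0018 -0.0002 0 0 0 0;-1 -0.0018 -0.0002 0 0 0 0;-1 -0.0018 -0.0002 0 0 0 0;-1 -0.0018 -0.0002 0 0 0 0;-1 -0.0018 -0.0002 0 0 0 0"}}

```text
clock: 14.73
eef_pos: [0.476, -0.0047, 0.0388]
tool_rot: [-0.049, 0.999, 0.0, 0.006]
ft_force: [12.7, 1.9, -2.9]
grip_width: 0.0213
grasp_force: 58.7
```

Emit:
{"method": "step_arm", "body": {"targets": "-1 0 0 0 0 0 0;-1 0 0 0 0 0 0;-1 0 0 0 0 0 0;-1 0 0 0 0 0 0"}}

```text
clock: 15.07
eef_pos: [0.4759, -0.0047, 0.0388]
tool_rot: [-0.049, 0.999, 0.0, 0.006]
ft_force: [12.3, 0.6, -3.2]
grip_width: 0.0212
grasp_force: 58.7
```

Emit:
{"method": "step_arm", "body": {"targets": "-1 0.003 0.0002 0 0 0 0;-1 0.006 0.0005 0 0 0 0;-1 0.009 0.0008 0 0 0 0;-1 0.012 0.001 0 0 0 0;-1 0.015 0.0013 0 0 0 0;-1 0.0175 0.0016 0 0 0 0;-1 0.0175 0.0016 0 0 0 0;-1 0.0175 0.0016 0 0 0 0"}}

```text
clock: 15.73
eef_pos: [0.477, -0.0044, 0.0363]
tool_rot: [-0.049, 0.999, -0.0, -0.001]
ft_force: [-0.4, 0.4, -1.8]
grip_width: 0.021
grasp_force: 58.9
```

Emit:
{"method": "step_arm", "body": {"targets": "-1 0.001 0.0001 0 0 0 0;-1 0.0025 0.0002 0 0 0 0;-1 0.0025 0.0002 0 0 0 0;-1 0.0025 0.0002 0 0 0 0"}}

```text
clock: 16.07
eef_pos: [0.4796, -0.0042, 0.0368]
tool_rot: [-0.049, 0.999, 0.0, -0.0]
ft_force: [-0.5, -0.3, -1.0]
grip_width: 0.0209
grasp_force: 58.9
```

Emit:
{"method": "step_arm", "body": {"targets": "-1 0 0 0.006 0 0 0;-1 0 0 0.012 0 0 0;-1 0 0 0.018 0 0 0;-1 0 0 0.024 0 0 0;-1 0 0 0.024 0 0 0"}}

```text
clock: 16.48
eef_pos: [0.4804, -0.0042, 0.0497]
tool_rot: [-0.049, 0.999, -0.0, 0.001]
ft_force: [0.7, -0.1, -1.6]
grip_width: 0.021
grasp_force: 59.0
```

Emit:
{"method": "step_arm", "body": {"targets": "-1 0 0 0.02 0 0 0;-1 0 0 0.05 0 0 0;-1 0 0 0.08 0 0 0;-1 0 0 0.11 0 0 0;-1 0 0 0.126 0 0 0;-1 0 0 0.126 0 0 0"}}

```text
clock: 16.98
eef_pos: [0.4813, -0.0042, 0.1137]
tool_rot: [-0.049, 0.999, -0.0, 0.002]
ft_force: [-0.6, 0.1, -1.7]
grip_width: 0.0214
grasp_force: 59.0
```

Emit:
{"method": "step_arm", "body": {"targets": "-1 0.0 0.04 0 0 0 -0.03;-1 0 0.1 0 0 0 -0.07;-1 0.004 0.17 0 0 0 -0.12;-1 0.006 0.24 0 0 0 -0.17;-1 0.008 0.31 0 0 0 -0.22;-1 0.01 0.38 0 0 0 -0.27;-1 0.012 0.45 0 0 0 -0.32;-1 0.012 0.52 0 0 0 -0.36;-1 0.012 0.58 0 0 0 -0.39;-1 0.012 0.61 0 0 0 -0.39"}}

```text
clock: 17.82
eef_pos: [0.4849, 0.3043, 0.1106]
tool_rot: [0.103, 0.995, 0.0, -0.0]
ft_force: [1.7, -0.3, -0.7]
grip_width: 0.0213
grasp_force: 59.1
```

Emit:
{"method": "step_arm", "body": {"targets": "-1 0 0.02 0 0 0 0;-1 0 0.02 0 0 0 0;-1 0 0.02 0 0 0 0;-1 0 0.02 0 0 0 0;-1 0 0.02 0 0 0 0"}}

```text
clock: 18.23
eef_pos: [0.4858, 0.3091, 0.1117]
tool_rot: [0.105, 0.994, -0.0, -0.0]
ft_force: [0.2, -0.4, -1.1]
grip_width: 0.0214
grasp_force: 59.1
```

```bash
python3 - <<'E'
from h import *
o=bot.get_obs();print(o["clock"],o["eef_pos"],o["tool_rot"],o["ft_force"],o["grip_width"])
w=bot.camera("wrist");s=bot.camera("scene")
cv2.imwrite("pics/w5.png",w[:,:,::-1]);cv2.imwrite("pics/s5.png",s[:,:,::-1])
k=bot.camera_info("scene");u,v=proj(k,[.5,.3,.08]).astype(int);print(u,v)
u2,v2=proj(k,[.58,.0,.034]).astype(int);print(u2,v2)
c=lambda a,u,v,r:cv2.resize(a[v-r:v+r,u-r:u+r,::-1],(400,400),interpolation=cv2.INTER_CUBIC)
top=cv2.hconcat([c(s,u,v,45),c(s,u2,v2,45)])
print(top.shape)
ww=cv2.resize(w[100:480,60:580,::-1],(800,585))
cv2.imwrite("pics/c5.png",top)
E
```

```text
18.2333 [0.4858 0.3091 0.1117] [ 0.1051  0.9945 -0.0004 -0.0002] [ 0.1616 -0.3856 -1.1027] 0.02137177322008537
418 215
314 265
(400, 800, 3)
```

View pics/c5.png

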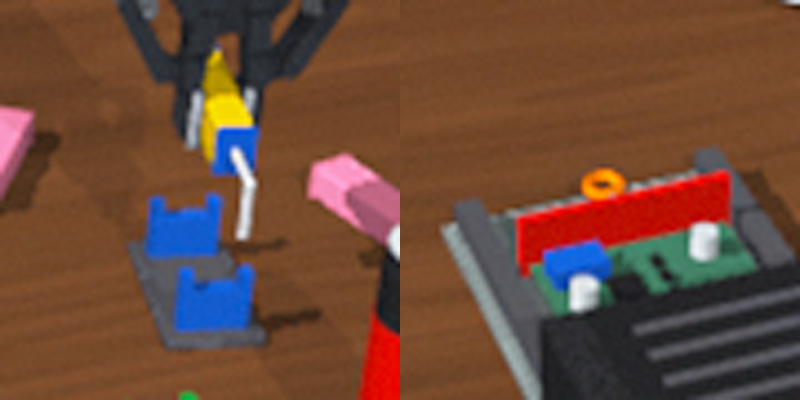

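Emit:
{"method": "step_arm", "body": {"targets": "-1 0.001 0.003 -0.03 0 0 0;-1 0.001 0.003 -0.07 0 0 0;-1 0.001 0.003 -0.1 0 0 0;-1 0.001 0.003 -0.125 0 0 0;-1 0.001 0.003 -0.14 0 0 0;-1 0.001 0.003 -0.147 0 0 0;-1 0.001 0.003 -0.15 0 0 0;-1 0.001 0.003 -0.15 0 0 0;-1 0.001 0.003 -0.15 0 0 0"}}

```text
clock: 19.08
eef_pos: [0.4868, 0.3125, 0.0377]
tool_rot: [0.104, 0.995, 0.0, 0.001]
ft_force: [-0.1, -0.5, -1.3]
grip_width: 0.0214
grasp_force: 59.1
```

Emit:
{"method": "step_arm", "body": {"targets": "-1 -0.001 -0.003 -0.002 0 0 0;-1 -0.001 -0.003 -0.006 0 0 0;-1 -0.001 -0.003 -0.01 0 0 0;-1 -0.001 -0.003 -0.013 0 0 0;-1 -0.001 -0.003 -0.013 0 0 0"}}

```text
clock: 19.5
eef_pos: [0.4854, 0.3107, 0.0299]
tool_rot: [0.104, 0.995, -0.0, -0.0]
ft_force: [0.3, -0.0, -0.3]
grip_width: 0.0215
grasp_force: 59.1
```

Emit:
{"method": "step_arm", "body": {"targets": "-1 0 0 -0.001 0 0 0;-1 0 0 -0.002 0 0 0;-1 0 0 -0.003 0 0 0;-1 0 0 -0.003 0 0 0"}}

```text
clock: 19.83
eef_pos: [0.4856, 0.3108, 0.0287]
tool_rot: [0.104, 0.995, -0.0, -0.0]
ft_force: [0.4, 0.6, -1.6]
grip_width: 0.0213
grasp_force: 59.1
```

Emit:
{"method": "step_arm", "body": {"targets": "-1 0 0 -0.001 0 0 0;-1 0 0 -0.002 0 0 0;-1 0 0 -0.002 0 0 0"}}

```text
clock: 20.08
eef_pos: [0.4858, 0.3109, 0.0283]
tool_rot: [0.104, 0.995, 0.0, 0.0]
ft_force: [-1.4, -0.3, 3.2]
grip_width: 0.0214
grasp_force: 59.8
```

Emit:
{"method": "step_arm", "body": {"targets": "-0.2 0 0 0 0 0 0;0.2 0 0 0 0 0 0;0.6 0 0 0 0 0 0;1 0 0 0 0 0 0;1 0 0 0 0 0 0;1 0 0 0 0 0 0;1 0 0 0 0 0 0;1 0 0 0 0 0 0"}}

```text
clock: 20.75
eef_pos: [0.4857, 0.3108, 0.0278]
tool_rot: [0.104, 0.995, -0.0, -0.0]
ft_force: [-0.1, -0.0, -0.5]
grip_width: 0.0852
grasp_force: 0.0
```

Emit:
{"method": "step_arm", "body": {"targets": "1 0 0 0.03 0 0 0;1 0 0 0.08 0 0 0;1 0 0 0.14 0 0 0;1 0 0 0.2 0 0 0;1 0 0 0.246 0 0 0;1 0 0 0.246 0 0 0;1 0 0 0.246 0 0 0;1 0 0 0.246 0 0 0"}}

```text
clock: 21.42
eef_pos: [0.4853, 0.3105, 0.1502]
tool_rot: [0.104, 0.995, -0.0, -0.0]
ft_force: [-0.3, 0.3, -1.2]
grip_width: 0.0851
grasp_force: 0.0
```

```bash
python3 - <<'E'
from h import *
o=bot.get_obs();print(o["clock"],o["eef_pos"],o["ft_force"],o["grip_width"])
w=bot.camera("wrist");s=bot.camera("scene")
k=bot.camera_info("scene")
c=lambda a,u,v,r:cv2.resize(a[v-r:v+r,u-r:u+r,::-1],(400,400),interpolation=cv2.INTER_CUBIC)
cv2.imwrite("pics/c6.png",cv2.hconcat([c(s,418,225,45),cv2.resize(w[120:360,200:440,::-1],(400,400))]))
E
```

```text
21.4167 [0.4853 0.3105 0.1502] [-0.3441  0.2979 -1.1604] 0.08513901314630594
```

View pics/c6.png

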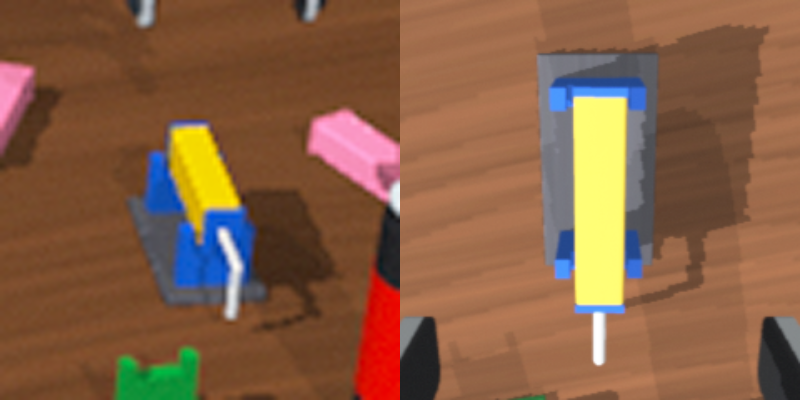

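The hook lies level between the lips of the cradle, and the gripper is clear of everything.

```bash
python3 -c "
from workcell import bot
print(bot.job_done())"
```

```text
the job is handed in; nothing more can be done
None
```

I handed the job in at about 21.5 s: the drawer was drawn out to its end stop, held there at about 12 N for over half a second and left out, and the hook is back in its cradle; no verdict came back.

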